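Slide the right spacer blade between the brake pads

TASK

Take the middle-thickness one of the three spacer blades standing in the wooden blocks and slide it, upright and gently, down into the gap between the two sprung brake pads of the small test stand until you feel it come to rest on the bottom: the pads should drag on it as it goes in. Push no harder once it is down, let go and leave it standing there, square and midway along the pads, with the other two blades left in their blocks.

Things in the scene. Friction and masses are not known exactly. Their poses are not given: they have to be found in the camera images.
- blade_mid_centre (a point): Centre (half-way up) of the 14 mm thick spacer blade, the right one (the pads drag on it). Flat upright steel plate: 14 mm thick along its x, 36 mm wide along y, 120 mm high along z (60 up, 60 down from here), lower edge rounded; 0.2 to 0.4 kg. It stands loosely in a fixed wooden block 62 x 62 x 40 mm, upper 90 mm free; the three blocks stand in a row in any order.
- blade_thin_centre (a point): Centre (half-way up) of the 6 mm thick spacer blade, a wrong one (it would hang loose in the gap). Flat upright steel plate: 6 mm thick along its x, 36 mm wide along y, 120 mm high along z (60 up, 60 down from here), lower edge rounded; 0.15 kg. It stands loosely in a fixed wooden block 62 x 62 x 40 mm, upper 90 mm free; the three blocks stand in a row in any order.
- blade_thick_centre (a point): Centre (half-way up) of the 26 mm thick spacer blade, a wrong one (it does not go in). Flat upright steel plate: 26 mm thick along its x, 36 mm wide along y, 120 mm high along z (60 up, 60 down from here), lower edge rounded; 0.5 kg. It stands loosely in a fixed wooden block 62 x 62 x 40 mm, upper 90 mm free; the three blocks stand in a row in any order.
- brake_stand: Brake test stand, bolted down: dark base plate 150 (x) x 84 (y) x 12 mm, a grey cheek 70 mm high near each end, two sprung pads facing each other along x between them. Origin: centre of the underside on the bench, below the middle of the gap. The gap runs along y (62 mm long, ends open), so a blade's thickness goes along x. Springs are soft: each pad yields 7 mm, 3 N at first, 8 N at the end.
- gap_floor (a point): Middle of the gap's hard floor, 22 mm above the bench; axes as the stand's. Gap 8 mm wide at rest, opens to 22; lips widen the mouth to 28, 49 mm above this point. Fully in, a blade has its centre 60 mm above this point. Pushing the 14 mm blade in takes up to 20 N where its lower edge spreads the pads (about 35 mm above the floor: go on through), then 5 to 12 N of drag, then a hard stop on the floor.

How it is judged (in metres and radians):
On the way:
1. the middle-thickness blade, held in the fingers, is past the lips and the pads drag on it (contact force between the fingers and blade_mid above 0.5 N and contact force between blade_mid and brake_stand above 2 N and z of blade_mid_centre in the frame of brake_stand below 0.118 m and horizontal distance between blade_mid_centre and brake_stand below 0.02 m), for 0.1 s.
At the end, for the whole second after the job is handed in: The 14 mm blade stands in the gap: its lower edge within 12 mm of the gap's floor, its centre within 16 mm of the gap's middle seen from above, within 10 degrees of upright and 12 degrees of square to the pads, at rest (z of blade_mid_centre in the frame of brake_stand below 0.094 m and horizontal distance between blade_mid_centre and brake_stand below 0.016 m and angle between blade_mid_centre's own z axis and vertical below 0.18 rad and angle between the x axis of blade_mid_centre and the x axis of brake_stand, either way round below 0.22 rad and linear speed of blade_mid below 0.02 m/s); the robot touches nothing.
It fails at once if another blade is taken out of its block or knocked (distance of any of blade_thin_centre, blade_thick_centre from where it was at the start of the episode above 0.03 m).
It fails at once if the blade is forced against the stand with more than 70 N (contact force between blade_mid and brake_stand above 70 N).
It also fails if it takes over 45 s, if anything falls off the work surface, if the arm or the gripper's body presses on something with over 40 N, if the wrist force passes 120 N, or if a joint passes its speed limit or range.

ROBOT

A 6-joint arm with a two-finger parallel gripper is mounted at the origin on a cart in front of the work surface, level with it; the furniture and walls round the work are solid. World frame = base frame: x ahead of the robot, y to its left, z up, the work surface at z = 0. Lengths are in m, angles in degrees, forces in N, time in s.
With the tool pointing down it reaches from about 0.4 to 0.825 m from the base axis. Payload 7 kg.
Tool frame: the origin (TCP) lies on the centre line of the jaws, within the pads' length; the fingertips stand 11 mm ahead of it and the grasp point (between the pads) lies 8 mm behind it; z points along the fingers, y is the direction in which the jaws open and shut (so a half turn about z gives the same grasp; the last joint's range is limited). The gripper opens to 88 mm and grips with 3 to 60 N. Pads are 19 mm wide; open, the fingers measure 130 mm over their backs; the gripper's body (78 mm by 193 mm) begins 47 mm behind the grasp point.
Start: joints at [-59.639, 20.546, 0.682, 0, -70.136, -16.507], TCP at [0.162, -0.655, 0.238] pointing down, gripper open.
Joint ranges: [-176.03, 176.03], [-82.01, 121.73], [-58.28, 71.71], [-173.87, 95.51], [-174.79, -0.11], [-173.66, 173.66]. Speed limits (degrees/s): [136.94, 136.94, 172.46, 180, 180, 180].

INTERFACE

Orientations are given as [roll, pitch, yaw] about the fixed x, y, z axes, in that order (R = Rz(yaw) Ry(pitch) Rx(roll)).
In Python, from plant import ctrl, cams, order gives the robot as it stands.
- The arm moves only by the tool jog_arm, never from a script. Its argument "motion" is a list of rows, each an object with "offset": the shift along the tool's x, y, z in mm, a list of three; "roll": the turn about the tool's z in rad; "hand": the finger opening in mm, from 0 to 87.6. A call has 1 to 20 rows; each row is the pose to reach, as a shift and turn from the pose commanded when the call began, along the tool's axes at that moment; what a row does not reach only later rows make up. A row lasts 1/12 s, in which the tool goes at most 41.7 mm and 7.16 degrees, less where a joint would pass 70% of its speed; a pose out of reach is approached as far as the arm can. A call with a gripper value outside its range is refused whole. The fingers move at their own pace and stop on an object; the grip force is fixed at half the most. Time passes only in rows, so rows that repeat a pose let the fingers close. It gives the time, the measured TCP pose, the force and the opening at its end, in the units of the state.
- ctrl.get_obs(): the state, without advancing time (a new reading comes with each control period).
- cams.snapshot(name): name is "side" or "top" or "wrist"; returns a dict with "img" (480x640x3 uint8, red, green, blue), "K" (3x3 intrinsics, pixels), "cam_to_world" (4x4, takes a point from camera to world coordinates); the wrist camera has in their place "T_tool_cam" (4x4, takes a point from camera to tool coordinates, whose origin is the TCP and whose axes are the flange's). Camera axes: x right, y down, z forward; pixel columns grow to the right and rows downward; lengths in m; the calibration is good to about 2 mm. A picture is of the moment at which its call begins: read the wrist's pose just before it. There is no depth.
- order.close_job(): hands the job in, once; it reports no verdict.
The state is a dict: "clock": time; "joint_pos": joint angles; "qvel": joint speeds; "tau": joint torques, N m; "tool_pos": TCP position; "orientation": TCP orientation; "force": force on the tool from outside, world axes, zero at the start; "moment": the same for the moment, N m; "opening": finger opening in m.
Only numpy, scipy, OpenCV 4.12 (cv2) and the standard library are available. Lean on these libraries where they do the work, as an engineer would, in place of code of your own. Each camera call takes 0.05 s, during which the arm holds its last target. There are 200 camera calls.

## Working session

There is one attempt and no reset: what is moved stays moved. The work goes in short steps, Python scripts to look and compute and a tool call to move; the robot and the scene stay as the last step left them, time stands still between calls to the robot, and variables do not carry over. Pictures are saved under pics/ and viewed, about 8 in all and at most 12, crops included, and the job is handed in when it is done.

Besides the shell and the picture viewer there is one more tool, called after ">>>" in YAML: its name, and indented under it one key for each argument. jog_arm: Moves the arm, as the interface text tells. Its arguments: {"type":"object","properties":{"motion":{"type":"array"}},"required":["motion"]}

```bash
mkdir -p pics; cat > h.py <<'E'
import numpy as np, cv2, json
from plant import ctrl, cams, order
def snap(n, f):
    o=ctrl.get_obs(); s=cams.snapshot(n); cv2.imwrite('pics/'+f+'.png', s['img'][...,::-1])
    d={'K':np.array(s['K']).tolist(),'tp':list(map(float,o['tool_pos'])),'or':list(map(float,o['orientation']))}
    for k in('cam_to_world','T_tool_cam'):
        if k in s:d[k]=np.array(s[k]).tolist()
    json.dump(d,open('pics/'+f+'.json','w')); return s
def rot(o):
    from scipy.spatial.transform import Rotation as R
    return R.from_euler('xyz',o,degrees=True).as_matrix()
def T(f):
    d=json.load(open('pics/'+f+'.json'));K=np.array(d['K'])
    if 'cam_to_world' in d: return K,np.array(d['cam_to_world'])
    W=np.eye(4);W[:3,:3]=rot(d['or']);W[:3,3]=d['tp'];return K,W@np.array(d['T_tool_cam'])
def ray(f,u,v,z):
    K,M=T(f);r=M[:3,:3]@np.linalg.inv(K)@[u,v,1];return M[:3,3]+r*(z-M[2,3])/r[2]
def proj(f,p):
    K,M=T(f);q=K@(M[:3,:3].T@(np.array(p)-M[:3,3]));return q[:2]/q[2]
E
python3 - <<'E'
from h import *
a=snap('top','top0');b=snap('side','side0');print(ctrl.get_obs());print(np.round(T('top0')[1],3),np.round(T('side0')[1],3),T('top0')[0])
E
```

```text
{'clock': 0.1, 'joint_pos': array([-5.96391939e+01,  2.05864178e+01,  6.38391789e-01, -1.78556684e-02,
       -7.01367791e+01, -1.65060417e+01]), 'qvel': array([ 0.07190801, -0.24373285,  0.09027212,  0.25630037, -0.04831476,
        0.10634174]), 'tau': array([-6.90036304e-04, -5.84159982e+01,  2.93753707e+01,  7.01567486e+00,
        1.02240464e-02, -6.05312903e-05]), 'tool_pos': array([ 0.16149503, -0.65494929,  0.23672151]), 'orientation': array([ 1.79913920e+02, -8.00211005e-03, -1.66151309e+02]), 'force': array([ 0.40888554, -0.21513407, -0.2936646 ]), 'moment': array([-0.03637247, -0.0028612 ,  0.0417667 ]), 'opening': 0.0874455698792923}
[[-0.015 -0.991  0.13   0.416]
 [-1.     0.016  0.006  0.024]
 [-0.008 -0.13  -0.991  1.104]
 [ 0.     0.     0.     1.   ]] [[-0.931  0.185 -0.314  0.954]
 [ 0.364  0.464 -0.808  1.096]
 [-0.003 -0.866 -0.499  0.731]
 [ 0.     0.     0.     1.   ]] [[469.85332741   0.         316.86843972]
 [  0.         469.85332741 235.14396228]
 [  0.           0.           1.        ]]
```

View pics/top0.png

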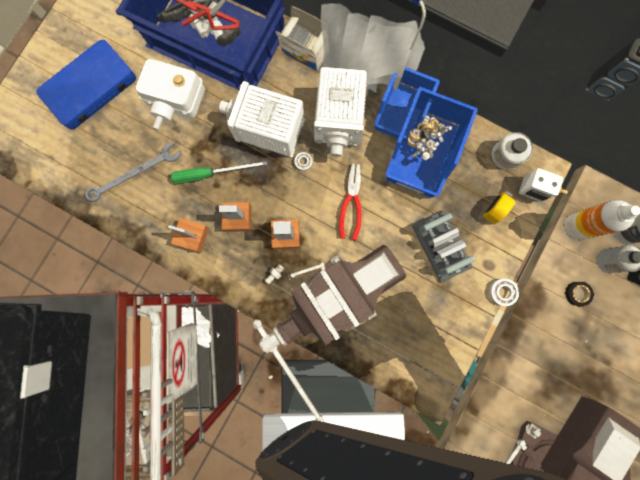

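View pics/side0.png

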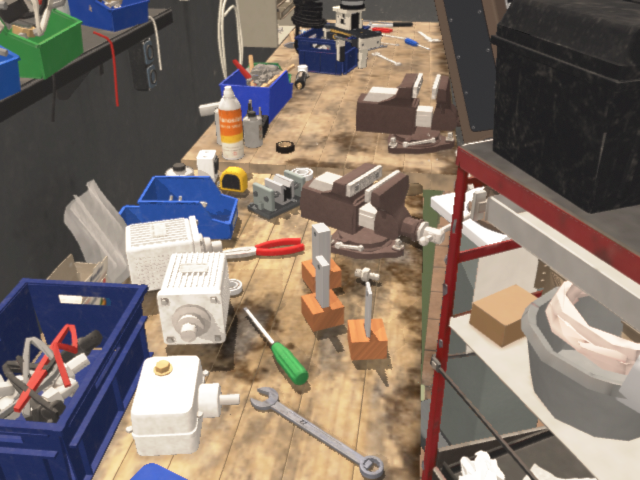

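The top view shows the stand at about (443,246). The blocks are at (190,235), (235,215) and (285,233), and look thin, mid and thick in that order. I'll enlarge the crops.

```bash
python3 - <<'E'
from h import *
a=cv2.imread('pics/top0.png')
l=cv2.resize(a[190:260,160:310],None,fx=5,fy=5,interpolation=cv2.INTER_CUBIC)
r=cv2.resize(a[200:290,400:485],None,fx=5,fy=5,interpolation=cv2.INTER_CUBIC)
c=np.zeros((450+350,750,3),np.uint8);
c=np.zeros((600,800,3),np.uint8)
l=cv2.resize(a[195:255,160:310],(800,320),interpolation=cv2.INTER_CUBIC);c[:320]=l   # 5.333
b=cv2.imread('pics/side0.png')
c[320:600,:280]=cv2.resize(a[205:285,403:483],(280,280),interpolation=cv2.INTER_CUBIC) #3.5
c[320:600,290:570]=cv2.resize(b[160:220,240:300+0],(280,280),interpolation=cv2.INTER_CUBIC)
c[320:600,580:]=cv2.resize(b[215:355,290:400],(220,280),interpolation=cv2.INTER_CUBIC) #2
cv2.imwrite('pics/c0.png',c)
for n,u,v,z in[('thinblk',190,236,.04),('midblk',237,216,.04),('thkblk',286,233,.04),('stand',443,246,.07)]:print(n,ray('top0',u,v,z).round(3))
E
```

```text
thinblk [0.559 0.32  0.04 ]
midblk [0.603 0.213 0.04 ]
thkblk [0.562 0.101 0.04 ]
stand [ 0.523 -0.248  0.07 ]
```

View pics/c0.png

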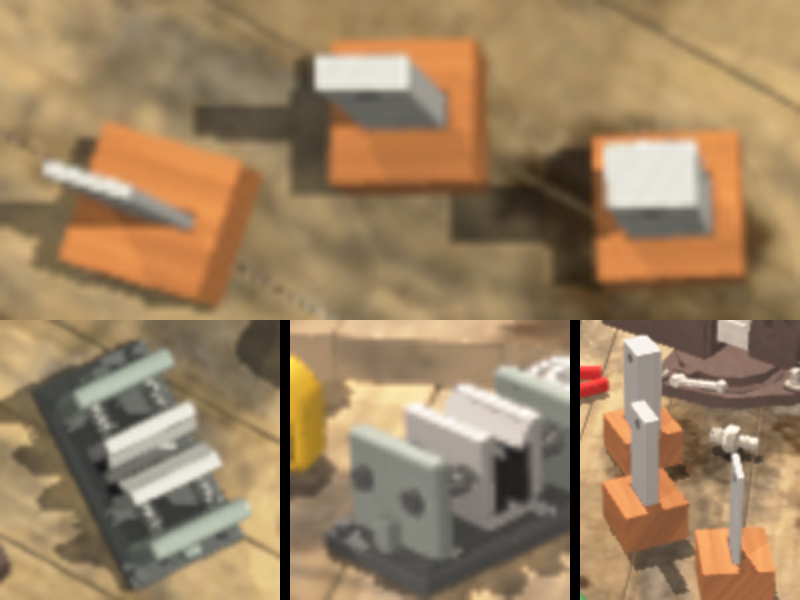

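The crop confirms the middle block holds the 14 mm blade: its top face is about 95 x 36 px at zoom. Next I'll compute the poses and the first offset.

```bash
cat >> h.py <<'E'
def off(p,yawdir=None):
    "tool-frame shift mm from current pose to world p (TCP); roll rad so that tool y lies along yawdir (deg, mod 180)"
    o=ctrl.get_obs();R=rot(o['orientation']);s=R.T@(np.array(p)-o['tool_pos'])*1000
    print('t',o['clock'],'tcp',np.round(o['tool_pos'],4),'rpy',np.round(o['orientation'],2),'F',np.round(o['force'],1),'open',round(o['opening'],4),'j6',o['joint_pos'][5].round(1))
    print('offset',s.round(1))
    if yawdir is not None:
        t=R.T@[np.cos(np.radians(yawdir)),np.sin(np.radians(yawdir)),0]
        a=np.degrees(np.arctan2(-t[0],t[1]));a=(a+90)%180-90
        print('roll rad',np.radians(a).round(4),'or',np.radians(a-180*np.sign(a)).round(4))
E
python3 - <<'E'
from h import *
L=lambda x,y,z:ray('top0',160+x/5.333-.5,195+y/5.333-.5,z)
S=lambda x,y,z:ray('top0',403+x/3.5-.5,205+(y-320)/3.5-.5,z)
for n,c,z in[('mid top',[(314,57),(410,54),(413,90),(317,93)],.13),('midblk',[(329,40),(484,40),(486,186),(329,184)],.04)]:
    p=np.array([L(x,y,z) for x,y in c]);d=p[1]+p[2]-p[0]-p[3];print(n,p.mean(0).round(4),'wdir',np.degrees(np.arctan2(d[1],d[0])).round(1))
for z,c in[(.076,[(75,398),(172,358),(248,508),(152,548)]),(.071,[(110,447),(195,408),(217,460),(132,500)])]:
    p=np.array([S(x,y,z) for x,y in c]);d=p[1]+p[2]-p[0]-p[3];print('stand',p.mean(0).round(4),'gapdir',np.degrees(np.arctan2(d[1],d[0])).round(1))
off([.61,.22,.26],0)
E
```

```text
mid top [0.6044 0.2169 0.13  ] wdir -89.1
midblk [0.6045 0.2158 0.04  ] wdir -91.3
stand [ 0.5305 -0.2595  0.076 ] gapdir -68.5
stand [ 0.5303 -0.2621  0.071 ] gapdir -66.2
t 0.1 tcp [ 0.1615 -0.6549  0.2367] rpy [ 1.7991e+02 -1.0000e-02 -1.6615e+02] F [ 0.4 -0.2 -0.3] open 0.0874 j6 -16.5
offset [-644.9  742.2  -22.3]
roll rad -1.3291 or 1.8125
```

```bash
python3 - <<'E'
from h import *
for n,u,v in[('A',232,297),('B',240,385),('C',120,297),('viseTop',380,268),('viseL',335,300)]:
    print(n,[(z,ray('top0',u,v,z)[:2].round(2).tolist(),proj('side0',ray('top0',u,v,z)).round().tolist()) for z in(-.2,0,.1,.15,.2,.3,.4)])
E
```

```text
A [(-0.2, [0.42, 0.27], [413.0, 388.0]), (0, [0.42, 0.23], [411.0, 301.0]), (0.1, [0.42, 0.21], [410.0, 253.0]), (0.15, [0.42, 0.2], [410.0, 228.0]), (0.2, [0.42, 0.19], [410.0, 202.0]), (0.3, [0.42, 0.17], [409.0, 149.0]), (0.4, [0.42, 0.16], [408.0, 92.0])]
B [(-0.2, [0.18, 0.24], [501.0, 354.0]), (0, [0.22, 0.21], [490.0, 275.0]), (0.1, [0.24, 0.19], [485.0, 231.0]), (0.15, [0.25, 0.19], [482.0, 208.0]), (0.2, [0.26, 0.18], [479.0, 185.0]), (0.3, [0.27, 0.16], [472.0, 135.0]), (0.4, [0.29, 0.14], [466.0, 82.0])]
C [(-0.2, [0.42, 0.58], [500.0, 511.0]), (0, [0.42, 0.49], [487.0, 389.0]), (0.1, [0.42, 0.45], [480.0, 326.0]), (0.15, [0.42, 0.43], [477.0, 293.0]), (0.2, [0.42, 0.41], [473.0, 260.0]), (0.3, [0.42, 0.37], [466.0, 192.0]), (0.4, [0.42, 0.32], [458.0, 122.0])]
viseTop [(-0.2, [0.49, -0.14], [310.0, 290.0]), (0, [0.48, -0.12], [318.0, 226.0]), (0.1, [0.48, -0.1], [322.0, 190.0]), (0.15, [0.47, -0.1], [325.0, 171.0]), (0.2, [0.47, -0.09], [327.0, 152.0]), (0.3, [0.46, -0.08], [332.0, 109.0]), (0.4, [0.46, -0.07], [337.0, 63.0])]
viseL [(-0.2, [0.41, -0.02], [361.0, 310.0]), (0, [0.41, -0.01], [365.0, 242.0]), (0.1, [0.41, -0.01], [366.0, 204.0]), (0.15, [0.41, -0.0], [367.0, 183.0]), (0.2, [0.41, -0.0], [368.0, 162.0]), (0.3, [0.41, -0.0], [371.0, 118.0]), (0.4, [0.41, 0.0], [373.0, 69.0])]
```

>>> jog_arm:
  motion:
    - {"offset":[0,0,-40],"roll":0,"hand":60}
    - {"offset":[0,0,-80],"roll":0,"hand":60}
    - {"offset":[-639,740,-80],"roll":-1.329,"hand":60}
    - {"offset":[-639,740,-80],"roll":-1.329,"hand":60}
    - {"offset":[-639,740,-80],"roll":-1.329,"hand":60}
    - {"offset":[-639,740,-80],"roll":-1.329,"hand":60}
    - {"offset":[-639,740,-80],"roll":-1.329,"hand":60}
    - {"offset":[-639,740,-80],"roll":-1.329,"hand":60}
    - {"offset":[-639,740,-80],"roll":-1.329,"hand":60}
    - {"offset":[-639,740,-80],"roll":-1.329,"hand":60}
    - {"offset":[-639,740,-80],"roll":-1.329,"hand":60}
    - {"offset":[-639,740,-80],"roll":-1.329,"hand":60}
    - {"offset":[-639,740,-80],"roll":-1.329,"hand":60}
    - {"offset":[-639,740,-80],"roll":-1.329,"hand":60}
    - {"offset":[-639,740,-80],"roll":-1.329,"hand":60}
    - {"offset":[-639,740,-80],"roll":-1.329,"hand":60}
    - {"offset":[-639,740,-80],"roll":-1.329,"hand":60}
    - {"offset":[-639,740,-80],"roll":-1.329,"hand":60}
    - {"offset":[-639,740,-80],"roll":-1.329,"hand":60}
    - {"offset":[-639,740,-80],"roll":-1.329,"hand":60}

```text
clock: 1.77
tool_pos: [0.5018, 0.0153, 0.3176]
orientation: [-180.0, 0.0, -90.0]
force: [1.5, -0.3, 0.3]
opening: 0.06
```

```bash
python3 - <<'E'
from h import *
off([.6045,.2165,.29],0)
snap('wrist','w1')
print(json.load(open('pics/w1.json'))['T_tool_cam'])
print('stand',proj('w1',[.53,-.261,.07]),'blade',proj('w1',[.6045,.2165,.13]))
E
```

```text
t 1.7667 tcp [0.5018 0.0153 0.3176] rpy [-1.7999e+02  1.0000e-02 -8.9970e+01] F [ 1.5 -0.3  0.3] open 0.06 j6 -24.2
offset [-201.1 -102.8   27.7]
roll rad 0.0005 or -3.1411
[[0.0007449034418232119, -0.9619809739560001, -0.27311545336272613, 0.0727411913736497], [0.9999997012450003, 0.0006601936629624535, 0.00040206247955355644, -0.0006632145946269263], [-0.00020646736410489996, -0.2731156712658439, 0.9619811783399066, -0.14735933163381426], [0.0, 0.0, 0.0, 1.0]]
stand [ 284.63444416 -133.26055806] blade [214.84906443 416.93396845]
```

>>> jog_arm:
  motion:
    - {"offset":[-40,-40,0],"roll":0,"hand":60}
    - {"offset":[-130,-103,20],"roll":0,"hand":60}
    - {"offset":[-130,-103,20],"roll":0,"hand":60}
    - {"offset":[-130,-103,20],"roll":0,"hand":60}
    - {"offset":[-130,-103,20],"roll":0,"hand":60}
    - {"offset":[-130,-103,20],"roll":0,"hand":60}
    - {"offset":[-130,-103,20],"roll":0,"hand":60}

```text
clock: 2.4
tool_pos: [0.6043, 0.1432, 0.2967]
orientation: [179.9, -0.1, -90.0]
force: [-0.4, 0.3, 0.5]
opening: 0.06
```

```bash
python3 - <<'E'
from h import *
off([.6045,.2165,.123],0)
snap('wrist','w2')
print('blade',proj('w2',[.6045,.2165,.13]))
E
```

```text
t 2.4 tcp [0.6043 0.1432 0.2967] rpy [ 1.7991e+02 -5.0000e-02 -8.9970e+01] F [-0.4  0.3  0.5] open 0.06 j6 -31.3
offset [-73.5  -0.5 173.6]
roll rad 0.0005 or -3.1411
blade [318.4182915  307.58681264]
```

View pics/w2.png

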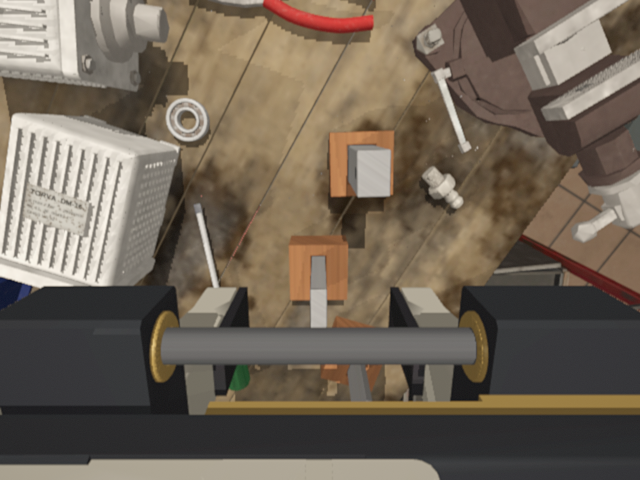

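The wrist view shows the blade's top centred at (318.5,308), against a prediction of (318.4,307.6), and square to the jaws. I'll go over it, descend and grip.

>>> jog_arm:
  motion:
    - {"offset":[-40,0,0],"roll":0,"hand":60}
    - {"offset":[-73.5,-0.5,20],"roll":0,"hand":60}
    - {"offset":[-73.5,-0.5,60],"roll":0,"hand":60}
    - {"offset":[-73.5,-0.5,100],"roll":0,"hand":60}
    - {"offset":[-73.5,-0.5,130],"roll":0,"hand":60}
    - {"offset":[-73.5,-0.5,160],"roll":0,"hand":60}
    - {"offset":[-73.5,-0.5,180],"roll":0,"hand":50}
    - {"offset":[-73.5,-0.5,187],"roll":0,"hand":40}
    - {"offset":[-73.5,-0.5,187],"roll":0,"hand":30}
    - {"offset":[-73.5,-0.5,187],"roll":0,"hand":20}
    - {"offset":[-73.5,-0.5,187],"roll":0,"hand":10}
    - {"offset":[-73.5,-0.5,187],"roll":0,"hand":5}
    - {"offset":[-73.5,-0.5,187],"roll":0,"hand":5}
    - {"offset":[-73.5,-0.5,187],"roll":0,"hand":5}
    - {"offset":[-73.5,-0.5,187],"roll":0,"hand":5}

```text
clock: 3.7
tool_pos: [0.6052, 0.2169, 0.1118]
orientation: [-180.0, 0.0, -90.0]
force: [-1.6, 0.2, 5.9]
opening: 0.0139
```

>>> jog_arm:
  motion:
    - {"offset":[0,0,-10],"roll":0,"hand":5}
    - {"offset":[0,0,-30],"roll":0,"hand":5}
    - {"offset":[0,0,-60],"roll":0,"hand":5}
    - {"offset":[0,0,-95],"roll":0,"hand":5}
    - {"offset":[0,0,-130],"roll":0,"hand":5}
    - {"offset":[0,0,-165],"roll":0,"hand":5}
    - {"offset":[0,0,-200],"roll":0,"hand":5}
    - {"offset":[10,2,-225],"roll":0,"hand":5}
    - {"offset":[40,8,-230],"roll":-0.05,"hand":5}
    - {"offset":[75,15,-230],"roll":-0.1,"hand":5}
    - {"offset":[112,22,-230],"roll":-0.15,"hand":5}
    - {"offset":[150,30,-230],"roll":-0.2,"hand":5}
    - {"offset":[188,38,-230],"roll":-0.25,"hand":5}
    - {"offset":[226,46,-230],"roll":-0.3,"hand":5}
    - {"offset":[264,55,-230],"roll":-0.35,"hand":5}
    - {"offset":[302,63,-230],"roll":-0.4,"hand":5}
    - {"offset":[340,72,-230],"roll":-0.4,"hand":5}
    - {"offset":[375,82,-230],"roll":-0.4,"hand":5}
    - {"offset":[400,90,-230],"roll":-0.4,"hand":5}
    - {"offset":[405,92,-230],"roll":-0.4,"hand":5}

```text
clock: 5.37
tool_pos: [0.5112, -0.1916, 0.341]
orientation: [180.0, -0.0, -67.3]
force: [0.3, 0.3, -2.5]
opening: 0.0139
```

```bash
python3 - <<'E'
from h import *
off([.5304,-.261,.26],23)
snap('wrist','w3')
print('stand',proj('w3',[.5304,-.261,.071]))
E
```

```text
t 5.3667 tcp [ 0.5112 -0.1916  0.341 ] rpy [ 1.7995e+02 -1.0000e-02 -6.7260e+01] F [ 0.3  0.3 -2.5] open 0.0139 j6 22.7
offset [71.4  9.1 81. ]
roll rad -0.0045 or 3.1371
stand [328.22241355 130.72639066]
```

View pics/w3.png

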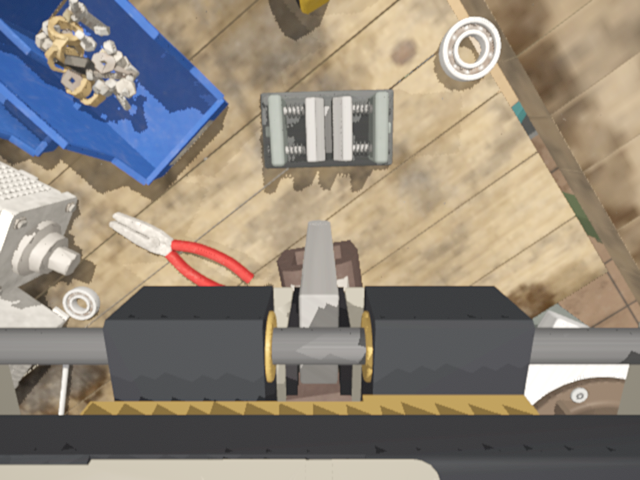

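The stand appears at about (328,129), almost square to the tool. I'll enlarge it, with the blade's lower end at (318,222), to get the numbers.

```bash
python3 - <<'E'
from h import *
a=cv2.imread('pics/w3.png');cv2.imwrite('pics/c3.png',cv2.resize(a[80:230,250:405],(620,600),interpolation=cv2.INTER_CUBIC))
E
```

```text
(no output)
```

View pics/c3.png

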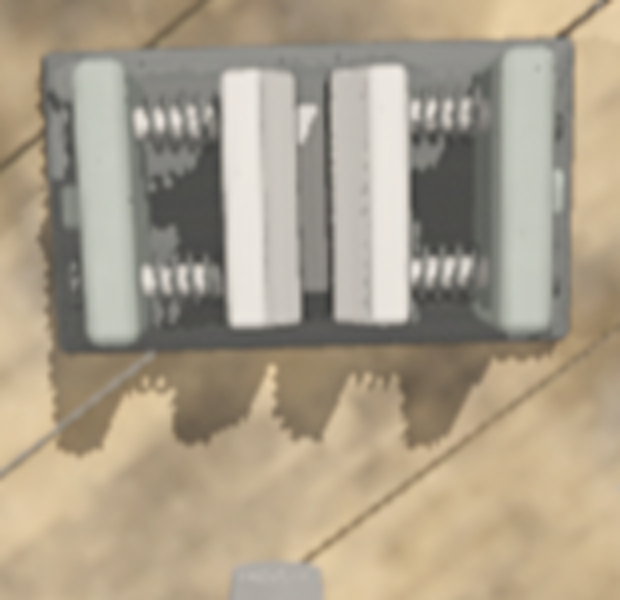

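```bash
python3 - <<'E'
from h import *
C=lambda x,y,z:ray('w3',250+x/4-.5,80+y/4-.5,z)
ang=lambda a,b:np.degrees(np.arctan2(*(b-a)[1::-1])).round(1)
for n,z,c in[('base',.012,[(43,55),(573,40),(568,338),(62,350)]),('cheek',.082,[(76,62),(553,50),(553,330),(88,340)]),('cheek70',.07,[(76,62),(553,50),(553,330),(88,340)]),('mouth',.071,[(263,70),(371,66),(374,323),(266,327)]),('throat',.06,[(297,72),(331,70),(336,320),(300,323)])]:
    p=[C(x,y,z) for x,y in c];print(n,np.mean(p,0).round(4),'xdir',ang(p[0],p[1]),ang(p[3],p[2]),'ydir',ang(p[0],p[3])-90,ang(p[1],p[2])-90,'size',np.linalg.norm(p[1]-p[0]).round(4),np.linalg.norm(p[3]-p[0]).round(4))
# blade lower edge
print('blade low edge',C(277,572,.241), 'tcp axis')
o=ctrl.get_obs();R=rot(o['orientation']);print(R.T@(C(277,580,.241)-o['tool_pos'])*1e3)
off([.5304,-.261,.26],23)
E
```

```text
base [ 0.5305 -0.2624  0.012 ] xdir -155.7 -155.9 ydir 24.400000000000006 24.700000000000003 size 0.1475 0.0811
cheek [ 0.5307 -0.2625  0.082 ] xdir -155.9 -156.0 ydir 23.5 25.5 size 0.1134 0.0652
cheek70 [ 0.5304 -0.2626  0.07  ] xdir -155.9 -156.0 ydir 23.5 25.5 size 0.1168 0.0671
mouth [ 0.5301 -0.2626  0.071 ] xdir -155.2 -155.1 ydir 23.400000000000006 24.400000000000006 size 0.0264 0.0618
throat [ 0.5305 -0.2626  0.06  ] xdir -154.0 -152.5 ydir 23.700000000000003 24.5 size 0.0086 0.0619
blade low edge [ 0.5180415  -0.20641766  0.241     ] tcp axis
[ 1.55790856e+01 -7.27445042e-02  9.99184978e+01]
t 5.4167 tcp [ 0.5115 -0.1909  0.3409] rpy [179.97   0.   -67.27] F [-0.   0.5 -2.6] open 0.0141 j6 22.6
offset [72.   9.6 80.9]
roll rad -0.0047 or 3.1369
```

>>> jog_arm:
  motion:
    - {"offset":[30,4,0],"roll":-0.02,"hand":5}
    - {"offset":[60,8,0],"roll":-0.027,"hand":5}
    - {"offset":[73,10,10],"roll":-0.027,"hand":5}
    - {"offset":[73,10,40],"roll":-0.027,"hand":5}
    - {"offset":[73,10,75],"roll":-0.027,"hand":5}
    - {"offset":[73,10,105],"roll":-0.027,"hand":5}
    - {"offset":[73,10,125],"roll":-0.027,"hand":5}
    - {"offset":[73,10,140],"roll":-0.027,"hand":5}
    - {"offset":[73,10,140],"roll":-0.027,"hand":5}

```text
clock: 6.17
tool_pos: [0.5304, -0.258, 0.1965]
orientation: [179.7, 0.3, -65.5]
force: [-0.6, 0.6, -4.0]
opening: 0.0137
```

```bash
python3 - <<'E'
from h import *
off([.5305,-.2625,.1238],24.3)
snap('side','s4');snap('top','t4')
a=cv2.imread('pics/s4.png')[110:230,220:340];b=cv2.imread('pics/t4.png')[190:290,395:495]
cv2.imwrite('pics/c4.png',np.hstack([cv2.resize(a,(400,400),interpolation=2),cv2.resize(b,(400,400),interpolation=2)]))
E
```

```text
t 6.1667 tcp [ 0.5304 -0.258   0.1965] rpy [179.71   0.27 -65.55] F [-0.6  0.6 -4. ] open 0.0137 j6 31.5
offset [ 4.5  1.4 72.7]
roll rad 0.0026 or -3.139
```

View pics/c4.png

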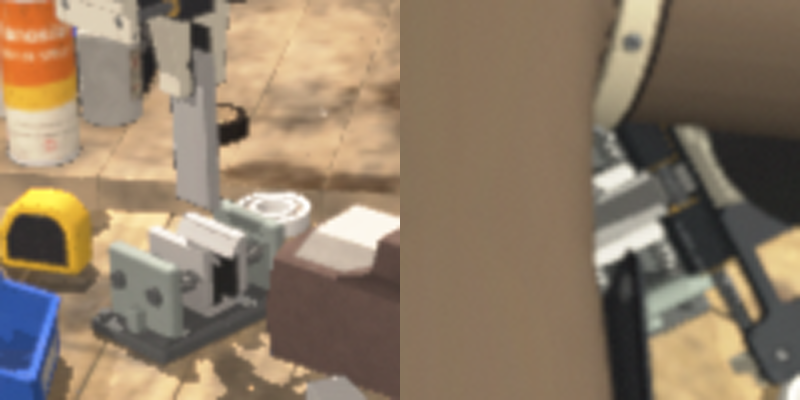

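The blade hangs upright just above the gap. I'll read the settled pose.

```bash
python3 - <<'E'
from h import *
off([.5305,-.2625,.1238],24.3)
E
```

```text
t 6.2667 tcp [ 0.5325 -0.259   0.2006] rpy [ 1.7994e+02  2.0000e-02 -6.5500e+01] F [ 0.9 -0.2 -2.1] open 0.014 j6 31.5
offset [ 2.4  3.2 76.8]
roll rad 0.0035 or -3.1381
```

>>> jog_arm:
  motion:
    - {"offset":[2.4,2.4,10],"roll":0,"hand":5}
    - {"offset":[2.4,2.4,18],"roll":0,"hand":5}
    - {"offset":[2.4,2.4,18],"roll":0,"hand":5}
    - {"offset":[2.4,2.4,18],"roll":0,"hand":5}
    - {"offset":[2.4,2.4,18],"roll":0,"hand":5}

```text
clock: 6.68
tool_pos: [0.5313, -0.2628, 0.183]
orientation: [-180.0, -0.0, -65.5]
force: [-0.0, -0.3, -2.9]
opening: 0.0135
```

```bash
python3 - <<'E'
from h import *
off([.5305,-.2625,.1238],24.3)
E
```

```text
t 6.6833 tcp [ 0.5313 -0.2628  0.183 ] rpy [-1.7998e+02 -2.0000e-02 -6.5540e+01] F [-0.  -0.3 -2.9] open 0.0135 j6 31.9
offset [-0.6  0.7 59.2]
roll rad 0.0029 or -3.1387
```

>>> jog_arm:
  motion:
    - {"offset":[0,0.5,4],"roll":0,"hand":5}
    - {"offset":[0,0.5,8],"roll":0,"hand":5}
    - {"offset":[0,0.5,12],"roll":0,"hand":5}
    - {"offset":[0,0.5,15],"roll":0,"hand":5}
    - {"offset":[0,0.5,18],"roll":0,"hand":5}
    - {"offset":[0,0.5,20],"roll":0,"hand":5}
    - {"offset":[0,0.5,22],"roll":0,"hand":5}
    - {"offset":[0,0.5,24],"roll":0,"hand":5}
    - {"offset":[0,0.5,26],"roll":0,"hand":5}
    - {"offset":[0,0.5,28],"roll":0,"hand":5}
    - {"offset":[0,0.5,30],"roll":0,"hand":5}

```text
clock: 7.6
tool_pos: [0.5319, -0.2636, 0.1553]
orientation: [-179.9, -0.2, -65.5]
force: [-2.9, 2.4, 15.3]
opening: 0.0136
```

>>> jog_arm:
  motion:
    - {"offset":[0,0,2],"roll":0,"hand":5}
    - {"offset":[0,0,4],"roll":0,"hand":5}
    - {"offset":[0,0,6],"roll":0,"hand":5}
    - {"offset":[0,0,8],"roll":0,"hand":5}
    - {"offset":[0,0,10],"roll":0,"hand":5}
    - {"offset":[0,0,12],"roll":0,"hand":5}

```text
clock: 8.1
tool_pos: [0.5308, -0.263, 0.1405]
orientation: [-180.0, -0.0, -65.5]
force: [-0.2, -1.3, 3.3]
opening: 0.0134
```

>>> jog_arm:
  motion:
    - {"offset":[0,0,3],"roll":0,"hand":5}
    - {"offset":[0,0,6],"roll":0,"hand":5}
    - {"offset":[0,0,8],"roll":0,"hand":5}
    - {"offset":[0,0,10],"roll":0,"hand":5}
    - {"offset":[0,0,11.5],"roll":0,"hand":5}
    - {"offset":[0,0,12.5],"roll":0,"hand":5}

```text
clock: 8.6
tool_pos: [0.5306, -0.2628, 0.1278]
orientation: [180.0, 0.0, -65.5]
force: [-0.3, -0.6, 3.6]
opening: 0.0138
```

>>> jog_arm:
  motion:
    - {"offset":[0,0,1],"roll":0,"hand":5}
    - {"offset":[0,0,2],"roll":0,"hand":5}
    - {"offset":[0,0,3],"roll":0,"hand":5}

```text
clock: 8.85
tool_pos: [0.5307, -0.2628, 0.1251]
orientation: [-180.0, -0.0, -65.5]
force: [-2.3, 0.4, 3.1]
opening: 0.0139
```

>>> jog_arm:
  motion:
    - {"offset":[0,0,0.8],"roll":0,"hand":5}
    - {"offset":[0,0,1.5],"roll":0,"hand":5}

```text
clock: 9.02
tool_pos: [0.5308, -0.2629, 0.1238]
orientation: [-180.0, -0.0, -65.5]
force: [-1.9, 1.0, 10.6]
opening: 0.0137
```

>>> jog_arm:
  motion:
    - {"offset":[0,0,0.4],"roll":0,"hand":5}
    - {"offset":[0,0,0.4],"roll":0,"hand":5}

```text
clock: 9.18
tool_pos: [0.5307, -0.2629, 0.1238]
orientation: [-180.0, -0.0, -65.5]
force: [-1.7, 0.7, 7.1]
opening: 0.0143
```

>>> jog_arm:
  motion:
    - {"offset":[0,0,0.6],"roll":0,"hand":5}
    - {"offset":[0,0,0.6],"roll":0,"hand":5}

```text
clock: 9.35
tool_pos: [0.5308, -0.2629, 0.1238]
orientation: [-180.0, -0.0, -65.5]
force: [-3.0, 1.3, 12.2]
opening: 0.0133
```

The height holds at 0.1238 m while the force climbs to 12 N, so the blade is on the floor. I'll release with a small opening, then retreat straight up.

>>> jog_arm:
  motion:
    - {"offset":[0,0,0],"roll":0,"hand":18}
    - {"offset":[0,0,0],"roll":0,"hand":26}
    - {"offset":[0,0,0],"roll":0,"hand":36}
    - {"offset":[0,0,0],"roll":0,"hand":36}
    - {"offset":[0,0,0],"roll":0,"hand":36}
    - {"offset":[0,0,-5],"roll":0,"hand":36}
    - {"offset":[0,0,-15],"roll":0,"hand":36}
    - {"offset":[0,0,-35],"roll":0,"hand":36}
    - {"offset":[0,0,-65],"roll":0,"hand":36}
    - {"offset":[0,0,-95],"roll":0,"hand":36}
    - {"offset":[-30,0,-125],"roll":0,"hand":36}
    - {"offset":[-65,0,-145],"roll":0,"hand":36}
    - {"offset":[-90,0,-160],"roll":0,"hand":36}
    - {"offset":[-100,0,-160],"roll":0,"hand":36}
    - {"offset":[-100,0,-160],"roll":0,"hand":36}
    - {"offset":[-100,0,-160],"roll":0,"hand":36}

```text
clock: 10.68
tool_pos: [0.4892, -0.1715, 0.2833]
orientation: [-179.9, -0.0, -65.5]
force: [-0.4, -0.1, -0.0]
opening: 0.0363
```

```bash
python3 - <<'E'
from h import *
off([.5305,-.2625,.1238],24.3)
snap('side','s5');snap('wrist','w5')
a=cv2.imread('pics/s5.png')[140:380,220:420];b=cv2.imread('pics/w5.png')[0:240,210:450]
cv2.imwrite('pics/c5.png',np.hstack([cv2.resize(a,(400,480),interpolation=2),cv2.resize(b,(400,400),interpolation=2) if 0 else cv2.copyMakeBorder(cv2.resize(b,(400,400),interpolation=2),0,80,0,0,0)]))
p=proj('w5',[.5305,-.2625,.142]);print('expected blade top in crop',(p-[210,0])*400/240+[400,0])
E
```

```text
t 10.6833 tcp [ 0.4892 -0.1715  0.2833] rpy [-1.7993e+02 -3.0000e-02 -6.5460e+01] F [-0.4 -0.1 -0. ] open 0.0363 j6 22.2
offset [ 99.8   0.5 159.5]
roll rad 0.0043 or -3.1373
expected blade top in crop [583.1104975  146.96885602]
```

View pics/c5.png

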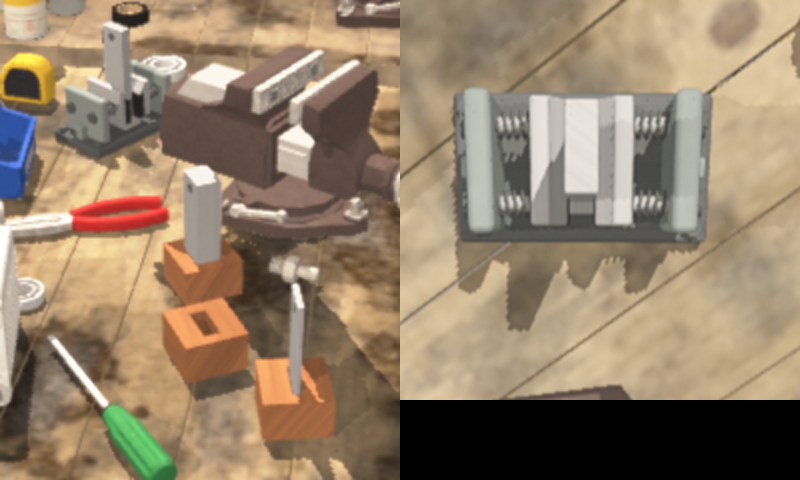

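The blade stands square between the pads. Its top is at (582,145) in the crop, against an expected (583,147), and the other two blades are untouched.

```bash
python3 -c "
from h import *
print(order.close_job())"
```

```text
the job is handed in; nothing more can be done
None
```

The 14 mm blade is standing on the floor of the gap between the brake pads. I let go of it, moved the arm clear and handed the job in at about 11 s of the 45 s allowed; no verdict was reported.

- **Grasp:** I took the blade from the middle block. The fingers closed to 13.9 mm, which confirms it was the right one.
- **Insertion:** The highest reading I took was about 15 N, where the blade spread the pads. After that it dragged at roughly 6 N. At the bottom the height held at 0.1238 m, exactly where I expected the floor, while the force rose to 12 N. I pushed no further. Force was only read at the end of each short move, so brief peaks in between were not recorded.
- **Final check:** In the last wrist picture the top of the blade is within about 1.5 mm of the gap's middle, and it looks square and upright. The thin and thick blades are still in their blocks, and the gripper touches nothing. No check failed.
- **Disagreement:** The pose reading over the stand was 3–4 mm off target at first. I corrected it before the blade entered the gap.

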